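Seat the tube block in the incubator and close its clamp

TASK

Put the loose aluminium tube block into the well of the white incubator and press it down gently but firmly until you feel it stop solidly at the bottom: the lift plate under it drags stiffly on the way, so do not take the drag for the bottom. Only when it sits fully home, swing the hinged clamp down over it until it is shut; do not use the clamp to force the block down, press with 15 to 20 N for a moment and never let it bear down with over 25 N, and leave the other things where they are.

Things in the scene. Friction and masses are not known exactly. Their poses are not given: they have to be found in the camera images.
- block: Loose bare aluminium tube block, 80 x 50 x 45 mm (its own x, y, z), 0.28 to 0.45 kg, eight dark round tube mouths on its flat top. Origin at the centre of its underside, z up. The same turned half round. Starts standing on the bench; grip it across its 50 mm width, near the top.
- incubator: White fixed incubator; origin on the bench under the well's centre, x from the control panel (42 mm high, dial 52, out to x = -137 mm) to the clamp's hinge. Housing 150 x 120 mm (x, y), 60 mm high. Well in its top 83 x 53 mm (x, y): 1.5 mm play round the block, 4 mm chamfer at the mouth. Two hinge cheeks, 46 mm wide overall, at x = 53 to 71 mm, 106 mm high.
- seat (a point): Centre of the well's bottom with the lift plate fully down: 42 mm over the bench, 18 mm below the housing's top; axes as the incubator's. The well's floor, a flat steel lift plate, starts 0 to 8 mm above this and stays where left; about 8 N (block's weight included) slides it down to a solid stop. Block home: underside here, top 87 mm over the bench.
- clamp (a joint): Clamp's hinge angle, rad: 0 shut (level along the incubator's x over the block), grows opening; starts 1.75 to 2.1 (leaning back, away from the panel). Solid stops at 0 and 2.2. Stiff, stays where left; 1 to 3 N at its bar moves it. Steel strip 139 x 18 x 10 mm with a 40 x 30 mm rubber pad beneath that clears a block that is home by 0.7 mm; black crossbar at the free end.
- clamp_hinge (a point): Hinge axis of the clamp, along the incubator's y, in the middle of the clamp's width: 62 mm from the incubator's origin along its +x and 96 mm above the bench.
- clamp_bar (a point): Middle of the black round crossbar (12 mm thick, 50 mm long, along the incubator's y) at the clamp's free end, 139 mm from the hinge. Shut, it is 96 mm above the bench, over the control panel at x = -77 mm of the incubator.
- bottle: Bystander: white reagent bottle with blue cap, 48 mm across, 100 mm high; origin under its centre.
- tip_box: Bystander: yellow pipette-tip box with clear lid, 117 x 82 x 72 mm; origin under its centre.
- tube_rack: Bystander: clear tube rack with white tubes, 80 x 200 x 51 mm; origin under its centre.
Mind the look-alikes: they are no part of the job. Leave any green or orange look-alike of the incubator alone.

How it is judged:
By the outcome, as a careful person would: the job done as asked, in the order asked, and still so for the second after the job is handed in, with the robot touching nothing.
It also fails if it takes over 72 s, if anything falls off the work surface, if the arm or the gripper's body presses on something with over 40 N, if the wrist force passes 120 N, or if a joint passes its speed limit or range.

ROBOT

A 7-joint arm with a two-finger parallel gripper is mounted at the origin on the work surface. World frame = base frame: x ahead of the robot, y to its left, z up, the work surface at z = 0. Lengths are in m, angles in rad, forces in N, time in s.
With the tool pointing down it reaches from about 0.4 to 0.9 m from the base axis. Payload 5.6 kg.
Tool frame: the origin (TCP) lies midway between the tips of the shut fingers; the grasp point (between the pads) lies 19 mm behind it; z points along the fingers, y is the line along which they close (so a half turn about z gives the same grasp; the last joint's range is limited). The gripper opens to 92 mm and grips with 3 to 60 N. Pads are 20 mm wide; open, the fingers measure 128 mm over their backs; the gripper's body (75 mm by 189 mm) begins 69 mm behind the grasp point.
Start: joints at [1.155, 0.468, -0.012, 1.603, 0.006, 1.071, -0.056], TCP at [0.237, -0.605, 0.215] pointing down, gripper open.
Joint ranges: [-2.53, 2.53], [-0.31, 2.02], [-1.57, 1.55], [0.28, 2.44], [-1.29, 4.43], [0.15, 1.84], [-2.92, 2.92]. Speed limits (rad/s): [2.57, 2.57, 3.14, 3.14, 3.14, 3.14, 3.14].

INTERFACE

Orientations are given as a 3x3 rotation matrix whose columns are the frame's x, y, z axes.
In Python, from station import env, effector, solver, viewer, workorder, search_frame, tip_of gives the robot as it stands. Calls block until the motion is done:
- env.reach(position, orientation): joint-space move of the TCP to a pose.
- env.movel(position, frame=None, rate=0.15): straight line of the TCP; frame=None keeps the orientation; rate is the mean speed in m/s.
- env.goto_joints(angles): joint-space move.
- effector.release() and effector.grasp(squeeze=None): open the fingers fully, or close them until they stop; squeeze is the grip in N (None keeps the last).
- env.pause(seconds).
- solver.inverse_kinematics(position, orientation): joint angles nearest the present ones, or None.
- env.sense(): the state.
- viewer.read_camera(name): name is "scene" or "top" or "wrist"; returns (picture, depth): 400x640x3 uint8, red, green, blue; 400x640 float32, m along the optical axis (not along the pixel's ray), 0 where there is no reading.
- viewer.camera_info(name): a dict with "intrinsics" (3x3 intrinsics, pixels), "dist_coeffs" ([k1, k2, p1, p2, k3] as OpenCV has them; the pictures are not rectified), "eye" and "rotation" of the camera in the world; the wrist camera has in their place "T_tool_cam" (4x4, takes a point from camera to tool coordinates, whose origin is the TCP and whose axes are the flange's). Camera axes: x right, y up, looking along -z (the intrinsics and any distortion apply to the point x, -y, -z); pixel columns grow to the right and rows downward; lengths in m; the calibration is good to about 2 mm. A picture is of the moment at which its call begins: read the wrist's pose just before it. camera_info takes no time and is no camera call.
A pose or a line that the arm cannot do raises env.PlanningError and nothing moves.
- workorder.finish_job(): hands the job in; it is judged then, once.
Trained networks look in the newest picture that a camera, given by its name, has taken for a name from the list of things; names that differ only in an ending like _2 or _b are one class to them, and where a whole thing is asked for, a point or a joint stands for the part that bears it (a point fixed in the world has none). Each returns a list of dicts, best first, with "score" (0 to 1); they miss things now and then, are a little off and sometimes report something else, mostly with a low value. They report only what shows in the picture. A call takes as long as a camera call. They do not tell look-alikes from the thing itself.
- search_frame(camera, name): "at" ([x, y, z] in m, in world coordinates, good to about 4 mm: the middle of the surface that is visible of it).
- tip_of(camera, name): "at" ([x, y, z] in m, in world coordinates, good to about 4 mm: a listed point, or the origin of a listed thing).
The state is a dict: "t": time; "joint_positions": joint angles; "joint_velocities": joint speeds; "tau": joint torques, N m; "ee_pos": TCP position; "tcp_rot": TCP orientation; "wrist_force": force on the tool from outside, world axes, zero at the start; "moment": the same for the moment, N m; "gripper_width": finger opening in m; "grasp_force": force on a finger pad.
Only numpy, scipy, OpenCV 4.12 (cv2) and the standard library are available. Lean on these libraries where they do the work, as an engineer would, in place of code of your own. Each camera call takes 0.05 s, during which the arm holds its last target. There are 200 camera calls.

## Working session

There is one attempt and no reset: what is moved stays moved. The work goes in short steps, each a Python script; the robot and the scene stay as the last script left them, time stands still between calls to the robot, and variables do not carry over. Pictures are saved under pics/ and viewed, at most 10 in all, crops included, and the job is handed in when it is done.

```bash
ls; mkdir -p pics; python3 - <<'E'
from station import *
import cv2,numpy as np
ims=[]
for c in ["scene","top"]:
    p,d=viewer.read_camera(c); cv2.imwrite(f"pics/{c}0.png",p[:,:,::-1]); np.save(f"pics/{c}0.npy",d)
    i=viewer.camera_info(c); print(c,i["eye"],np.round(i["rotation"],3).tolist(),i["intrinsics"],i["dist_coeffs"])
    for n in ["block","incubator","seat","clamp_hinge","clamp_bar"]:
        for f in (search_frame,tip_of):
            try: print(n,f.__name__,[(np.round(r["at"],3).tolist(),round(r["score"],2)) for r in f(c,n)])
            except Exception as e: print(n,f.__name__,e)
print(viewer.camera_info("wrist"))
E
```

```text
pics
scene [ 1.20142555 -0.68796294  1.12137755] [[0.764, -0.465, 0.448], [0.645, 0.541, -0.54], [0.009, 0.701, 0.713]] [[412.82026867   0.         314.17658986]
 [  0.         412.82026867 199.44644495]
 [  0.           0.           1.        ]] [-0.08106168  0.          0.          0.          0.        ]
block call [([0.542, 0.158, 0.048], 0.62)]
block call [([0.502, -0.184, 0.001], 0.77), ([0.606, 0.188, 0.098], 0.42)]
incubator call [([0.359, -0.332, 0.06], 0.83), ([0.54, 0.155, 0.045], 0.7), ([0.351, 0.342, 0.043], 0.7), ([0.468, 0.601, 0.046], 0.58)]
incubator call [([0.546, 0.174, -0.004], 0.93), ([0.352, 0.369, 0.002], 0.88), ([0.354, -0.319, 0.001], 0.8), ([0.471, 0.624, -0.002], 0.71), ([0.764, 0.034, -0.001], 0.41)]
seat call [([0.361, -0.33, 0.056], 0.87), ([0.355, 0.341, 0.047], 0.82), ([0.54, 0.158, 0.048], 0.8), ([0.464, 0.596, 0.049], 0.74)]
seat call [([0.355, -0.316, 0.042], 0.91), ([0.549, 0.172, 0.041], 0.9), ([0.354, 0.368, 0.044], 0.69), ([0.471, 0.622, 0.045], 0.64), ([0.762, 0.033, -0.003], 0.62)]
clamp_hinge call [([0.362, -0.329, 0.058], 0.88), ([0.348, 0.3
[... 1946 characters left out ...]
 -0.324, 0.096], 0.56), ([0.677, 0.208, 0.215], 0.48), ([0.605, 0.192, 0.095], 0.35)]
{'intrinsics': array([[294.74521689,   0.        , 317.40323552],
       [  0.        , 294.74521689, 200.13929962],
       [  0.        ,   0.        ,   1.        ]]), 'dist_coeffs': array([-0.05495617,  0.        ,  0.        ,  0.        ,  0.        ]), 'T_tool_cam': array([[-9.67894372e-04,  9.63192663e-01,  2.68810263e-01,
         7.62272981e-02],
       [ 9.99999471e-01,  1.02605683e-03, -7.58771249e-05,
         1.26754886e-03],
       [-3.48898896e-04,  2.68810047e-01, -9.63193146e-01,
        -1.70211615e-01],
       [ 0.00000000e+00,  0.00000000e+00,  0.00000000e+00,
         1.00000000e+00]])}
```

View pics/scene0.png

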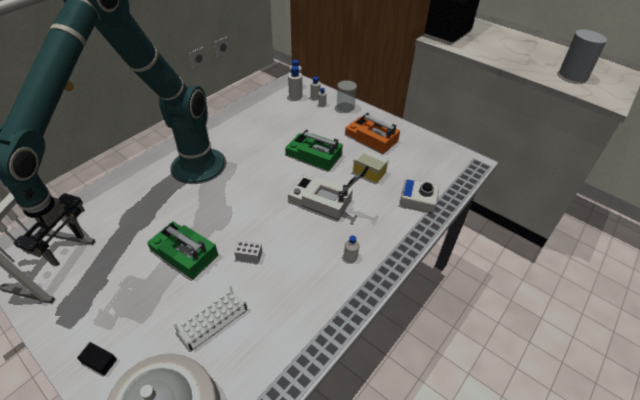

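View pics/top0.png

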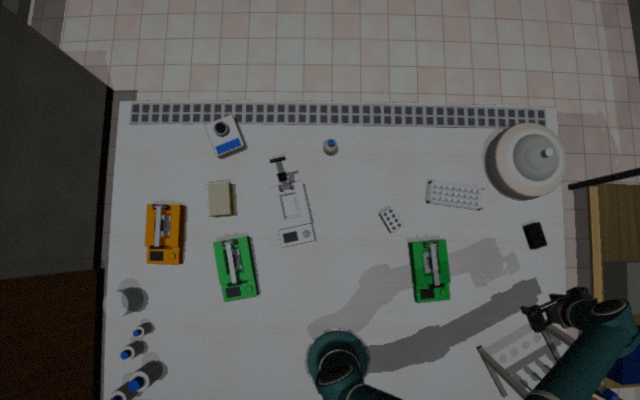

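The white incubator is at top (295,212) and scene (320,195). The look-alikes are green at top (237,268) and (430,270) and orange at (165,233). Only the white one with the open clamp fits, at about (0.546, 0.174). The block is at top (390,220), and nothing else looks like it. Next I'll look from close up.

```bash
cat > h.py <<'E'
from station import *
import cv2,numpy as np
def down(a):  # a: yaw of tool y (closing line)
    y=np.array([np.cos(a),np.sin(a),0]); z=np.array([0,0,-1.]); return np.column_stack([np.cross(y,z),y,z])
def wrist(name):
    s=env.sense(); p,d=viewer.read_camera("wrist"); i=viewer.camera_info("wrist")
    cv2.imwrite(f"pics/{name}.png",p[:,:,::-1])
    v,u=np.mgrid[0:400,0:640]; uv=np.stack([u,v],-1).reshape(-1,1,2).astype(np.float32)
    n=cv2.undistortPoints(uv,i["intrinsics"],i["dist_coeffs"]).reshape(400,640,2)
    c=np.stack([n[...,0]*d,-n[...,1]*d,-d],-1)
    T=i["T_tool_cam"]; t=c@T[:3,:3].T+T[:3,3]
    w=t@np.array(s["tcp_rot"]).T+np.array(s["ee_pos"]); w[d==0]=np.nan
    np.save(f"pics/{name}.npy",w); return p,w
def rect(w,c,r,z0,z1):
    m=(w[...,2]>z0)&(w[...,2]<z1)&(np.hypot(w[...,0]-c[0],w[...,1]-c[1])<r)
    n,l,st,_=cv2.connectedComponentsWithStats(m.astype(np.uint8)); k=1+np.argmax(st[1:,4]); P=w[l==k]
    (x,y),(a,b),g=cv2.minAreaRect((P[:,:2]*1000).astype(np.float32))
    if a<b: a,b,g=b,a,g+90
    return np.array([x,y])/1000,(a,b),np.radians(g),P[:,2].mean()
def st():
    s=env.sense(); return round(s["t"],2),np.round(s["ee_pos"],4),np.round(s["wrist_force"],1),round(s["gripper_width"],4),round(s["grasp_force"],1)
E
python3 - <<'E'
from h import *
q=env.sense(); R=np.array(q["tcp_rot"]); print(R.round(2).tolist())
env.reach([0.50,-0.184,0.24],down(np.pi/2+.25)); 
p,w=wrist("w1"); print(rect(w,(.5,-.184),.09,.036,.055))
print("tip",tip_of("wrist","block")[:2])
env.reach([0.546,0.174,0.34],down(np.pi/2+.25))
p,w=wrist("w2"); print(rect(w,(.546,.174),.2,.05,.068))
for n in ["seat","incubator","clamp_hinge","clamp_bar"]: print(n,tip_of("wrist",n)[:2])
print(st())
a=cv2.imread("pics/w1.png"); b=cv2.imread("pics/w2.png"); cv2.imwrite("pics/v1.png",cv2.resize(np.hstack([a[:,100:540],b[:,100:540]]),(800,364)))
E
```

```text
[[0.93, 0.36, -0.0], [0.36, -0.93, -0.0], [-0.0, 0.0, -1.0]]
(array([ 0.50349503, -0.18593732]), (80.65361022949219, 49.88328552246094), np.float64(0.5362136703392998), np.float64(0.045195865166573555))
tip [{'at': [0.4996, -0.1817, 0.0019], 'score': 0.77}]
(array([0.54708337, 0.17472794]), (149.97567749023438, 120.48143768310547), np.float64(0.22892013413908566), np.float64(0.0599533046008642))
seat [{'at': [0.347, 0.3681, 0.0401], 'score': 0.92}, {'at': [0.5517, 0.1737, 0.0458], 'score': 0.64}]
incubator [{'at': [0.4731, 0.6242, -0.0012], 'score': 0.87}, {'at': [0.3515, 0.366, -0.002], 'score': 0.71}]
clamp_hinge [{'at': [0.5344, 0.6259, 0.0982], 'score': 0.91}, {'at': [0.4163, 0.3794, 0.0996], 'score': 0.83}]
clamp_bar [{'at': [0.6749, 0.2034, 0.2129], 'score': 0.89}, {'at': [0.3918, 0.6264, 0.0942], 'score': 0.67}]
(4.66, array([0.5463, 0.1729, 0.3397]), array([ 0.1,  0.8, -0.8]), 0.0919, 0.0)
```

View pics/v1.png

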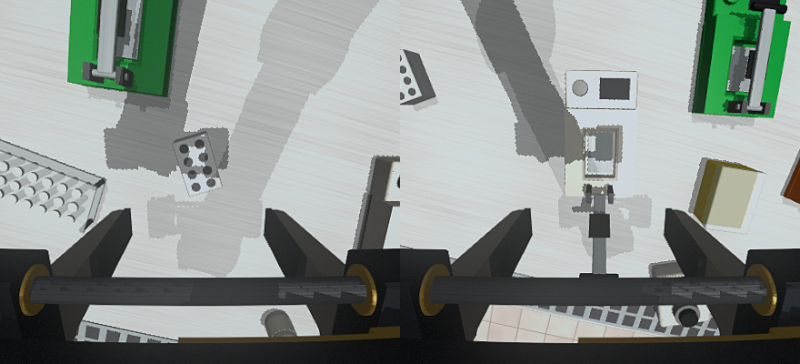

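The crop shows the bare 8-mouth block (left panel, 198,165). It also shows the white incubator with its open clamp (right panel, 600,150), at yaw 0.229. I'll pick the block now.

```bash
python3 - <<'E'
from h import *
w=np.load("pics/w2.npy"); C=np.array([.5471,.1747]); g=.229; R=np.array([[np.cos(g),np.sin(g)],[-np.sin(g),np.cos(g)]])
L=(w[...,:2]-C)@R.T*1000; z=w[...,2]
m=(abs(L[...,0])<48)&(abs(L[...,1])<35)&(z<.0535)&(z>.03); P=L[m]
print("well",np.percentile(P,[1,99],axis=0).round(1), "plate z",np.median(z[(abs(L[...,0])<30)&(abs(L[...,1])<15)]))
Rb=down(np.pi/2+.536)
env.reach([.5035,-.186,.12],Rb); env.movel([.5035,-.186,.023]); print(st())
effector.grasp(40); print(st())
env.movel([.5035,-.186,.19]); print(st())
env.reach([.5471,.1747,.19],down(np.pi/2+g)); env.pause(.3); print(st())
p,w=wrist("w3"); b=env.sense()["ee_pos"]; print(rect(w,b[:2],.07,b[2]+.012,b[2]+.032))
cv2.imwrite("pics/v3.png",p[100:400,120:520,::-1].repeat(2,0).repeat(2,1))
E
```

```text
well [[-38.4 -26.6]
 [ 42.3  26.5]] plate z 0.44625438134716233
(7.03, array([ 0.5043, -0.1857,  0.0237]), array([ 0.1,  0.4, -0. ]), 0.092, 0.0)
(7.73, array([ 0.5033, -0.1857,  0.0231]), array([-1.5,  1.1,  3.1]), 0.0497, 40.0)
(9.0, array([ 0.5028, -0.1859,  0.1891]), array([-0.1, -0.4, -2.8]), 0.0498, 40.0)
(10.66, array([0.5474, 0.1737, 0.19  ]), array([ 0.4, -0.8, -4.1]), 0.0495, 40.0)
(array([0.54278687, 0.17135422]), (79.51642608642578, 70.45702362060547), np.float64(1.7923071972414888), np.float64(0.21200933695506907))
```

View pics/v3.png

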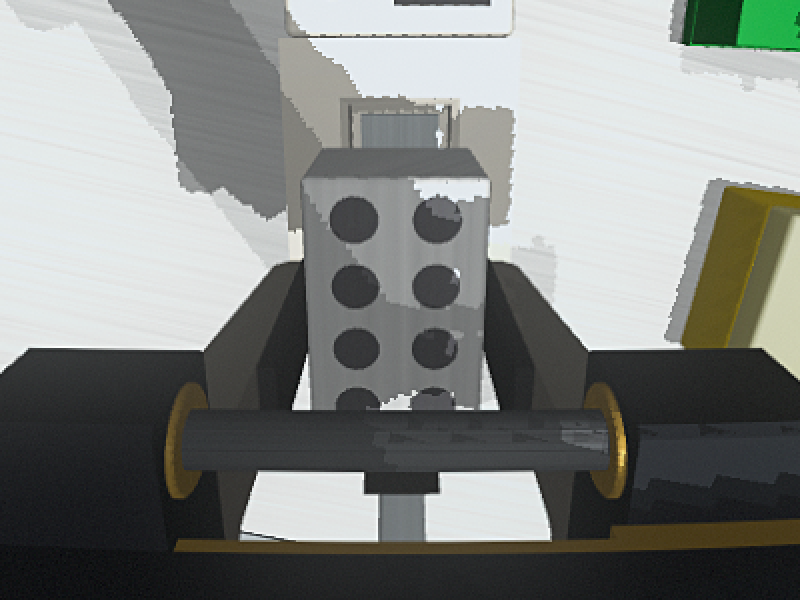

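The block is held squarely over the well: far edge at row 178, well mouth visible at (400,120). I'll compute the in-hand x offset, then lower it with force monitoring.

```bash
cat >> h.py <<'E'
C=np.array([.5471,.1747]); g=.229; RI=down(np.pi/2+g)
ux=np.array([np.cos(g),np.sin(g)]); uy=np.array([-np.sin(g),np.cos(g)])
def inc(x,y,z): return [*(C+x*ux+y*uy),z]
def loc(p): d=np.array(p[:2])-C; return d@ux,d@uy,p[2]
def F():
    fs=[]
    for _ in range(4): fs.append(env.sense()["wrist_force"]); env.pause(.02)
    f=np.mean(fs,0); return np.array([f[:2]@ux,f[:2]@uy,f[2]])
E
python3 - <<'E'
from h import *
w=np.load("pics/w3.npy"); L=(w[...,:2]-C); X=L@ux*1000; Y=L@uy*1000; z=w[...,2]
m=(z>.207)&(z<.217)&(abs(Y)<15)&(abs(X)<60); b=np.percentile(X[m],1); print("panel end x",b, "top",np.median(z[m]))
dx=-(b+40)/1000; dx=dx if abs(dx)<.006 else 0
m=(z>.207)&(z<.217)&(X<-18)&(X>-45); print("y",np.percentile(Y[m],[1,99]))
print("dx",dx); f0=F(); print("f0",f0)
env.movel(inc(dx,0,.095),rate=.1); print(loc(env.sense()["ee_pos"]))
zc=.09
while zc>.0640:
    env.movel(inc(dx,0,zc),rate=.03); f=F()-f0; p=loc(env.sense()["ee_pos"]); print(round(zc,4),np.round(np.array(p)*1000,1),f.round(1))
    if f[2]>10 or np.hypot(f[0],f[1])>8: break
    zc-=.002 if zc>.076 else .001
print(st())
E
```

```text
panel end x -39.617264746683176 top 0.21207633180701907
y [-26.48033646  22.0464621 ]
dx -0.0003827352533168238
f0 [ 0.02455585 -0.37712872 -2.90056521]
(np.float64(0.00018664795267724405), np.float64(0.00020888679072768006), np.float64(0.09567088574343194))
0.09 [-0.3 -0.  90.1] [-0.4  0.3 -0.2]
0.088 [-0.4 -0.  88. ] [-0.6 -0.1 -0.4]
0.086 [-0.4  0.  85.9] [-0.4  0.2 -0.2]
0.084 [-0.4  0.  83.9] [ 0.2  0.6 -0.2]
0.082 [-0.4  0.  81.9] [-0.5  0.7 -0.1]
0.08 [-0.4 -0.  79.9] [-0.1  0.2 -0.1]
0.078 [-0.4  0.  77.9] [-0.   0.2 -0. ]
0.076 [-0.4  0.  75.9] [0.  0.5 0.1]
0.075 [-0.4 -0.  75. ] [-0.   0.4 -0.1]
0.074 [-0.4 -0.  74. ] [ 0.1  0.2 -0.3]
0.073 [-0.4  0.  73. ] [ 0.4  0.5 -0.1]
0.072 [-0.4  0.  72. ] [ 0.1  0.5 -0.3]
0.071 [-0.4  0.  71. ] [-0.1  0.3 -0.5]
0.07 [-0.4 -0.  70. ] [-0.3  0.1 -0.4]
0.069 [-0.4 -0.  69. ] [ 0.7  0.7 -0.2]
0.068 [-0.4  0.  68. ] [ 0.1  0.2 -0.3]
0.067 [-0.4 -0.  67. ] [ 0.3  0.5 -0.1]
0.066 [-0.4 -0.  66. ] [-0.1  0.4 -0.2]
0.065 [-0.2  0.  65.3] [-0.5  0.4  3.1]
(17.96, array([0.5469, 0.1747, 0.0653]), array([-0.5,  0.2, -0.1]), 0.0494, 40.0)
```

```bash
python3 - <<'E'
from h import *
effector.release(); env.movel(inc(0,0,.12),rate=.12); effector.grasp(20); env.pause(.2)
f0=F(); print("f0",f0,st()[0])
env.movel(inc(0,0,.092),rate=.06); zc=.091; 
while zc>.080:
    env.movel(inc(0,0,zc),rate=.03); f=F()-f0; p=loc(env.sense()["ee_pos"])
    if f[2]>.8: print(round(zc,4),np.round(np.array(p)*1000,2),f.round(1))
    if f[2]>15.5: break
    zc-=.001 if f[2]<1 else .0003
env.pause(.4); f=F()-f0; print("hold",f.round(1),loc(env.sense()["ee_pos"])); print(st())
E
```

```text
f0 [-0.32740258 -0.03643104 -0.22336887] 20.94
0.087 [1.80e-01 4.00e-02 8.74e+01] [-1.3 -0.3  4.6]
0.0867 [2.200e-01 6.000e-02 8.739e+01] [-1.4 -0.7  8. ]
0.0864 [2.40e-01 8.00e-02 8.74e+01] [-2.6 -1.3  9.4]
0.0861 [ 0.27  0.09 87.39] [-3.4 -1.  12.3]
0.0858 [ 0.32  0.09 87.36] [-3.7 -1.2 13.8]
0.0855 [ 0.32  0.11 87.32] [-4.3 -1.2 16.6]
hold [-4.7 -1.8 16.8] (np.float64(0.0003397578484417785), np.float64(0.00010702396904469016), np.float64(0.08735070712125609))
(25.19, array([0.5474, 0.1749, 0.0874]), array([-4.2, -2.6, 16.1]), 0.0004, 8.1)
```

Solid: the top stayed at 87.35 mm while the force went from 5 to 17 N. One look will check level and height against the housing before I swing the clamp.

```bash
python3 - <<'E'
from h import *
env.movel(inc(0,0,.12),rate=.15); env.movel(inc(.0,0,.26),rate=.25)
p,w=wrist("w4"); L=(w[...,:2]-C); X=L@ux*1000; Y=L@uy*1000; z=w[...,2]*1000
m=(abs(X)<36)&(abs(Y)<22)&(abs(z-87)<4); A=np.column_stack([X[m],Y[m],np.ones(m.sum())]); k=np.linalg.lstsq(A,z[m],rcond=None)[0]; print("block plane",k,m.sum())
h=(abs(X)<73)&(abs(Y)>32)&(abs(Y)<55)&(abs(z-60)<4); A=np.column_stack([X[h],Y[h],np.ones(h.sum())]); k2=np.linalg.lstsq(A,z[h],rcond=None)[0]; print("housing",k2,h.sum())
print(rect(w,C,.06,.083,.091))
print("bar",[(r["at"],r["score"]) for r in tip_of("wrist","clamp_bar")][:2])
m=(z>150)&(abs(Y)<40)&(X>60)&(X<180); print("clamp pts",[ (round(X[m&(abs(z-q)<4)].mean(),1),q) for q in range(150,235,8) if (m&(abs(z-q)<4)).any()])
cv2.imwrite("pics/v4.png",p[:,120:520,::-1].repeat(1,0)); print(st())
E
```

```text
block plane [ 5.08472871e-04 -2.37113885e-03  8.72830910e+01] 2189
housing [ 5.68601706e-04 -8.66301209e-04  6.02080299e+01] 4031
(array([0.54727124, 0.17341154]), (79.43395233154297, 49.978477478027344), np.float64(0.22674965785067108), np.float64(0.08718836907846995))
bar [([0.6742, 0.2008, 0.2133], 0.9)]
clamp pts [(np.float64(118.4), 198), (np.float64(120.1), 206), (np.float64(124.3), 214), (np.float64(129.0), 222)]
(26.38, array([0.5461, 0.1739, 0.2577]), array([-0.9,  0.8,  0.8]), 0.0001, 0.0)
```

View pics/v4.png

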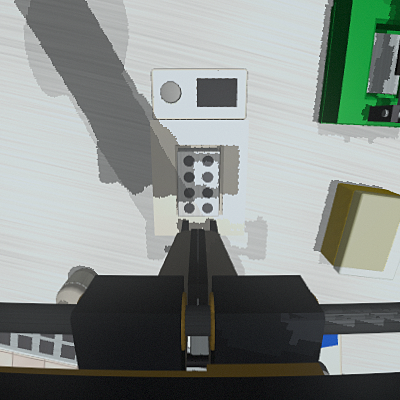

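The block sits 27.07 mm above the housing (27 expected) and level, so it is home. Clamp next, starting at about 2.1 rad.

```bash
python3 - <<'E'
from h import *
env.movel(inc(0,0,.31),rate=.25); env.movel(inc(.160,0,.31),RI,rate=.25); env.movel(inc(.160,0,.205),rate=.2); env.pause(.2)
f0=F(); print(f0.round(1),loc(env.sense()["ee_pos"]))
def tcp(ph):
    Bx,Bz=62-139*np.cos(ph),96+139*np.sin(ph)
    if ph>1.3: o=np.array([6+10,np.interp(ph,[1.3,1.7,2.1],[1.6,-8,-10])])
    else: o=np.array([6*np.sin(ph)+10*min(1,ph/.8),6*np.cos(ph)])
    return inc((Bx+o[0])/1000,0,(Bz+o[1])/1000)
ok=True
for ph in np.r_[np.arange(2.1,.15,-.1),.1,.07]:
    env.movel(tcp(ph),rate=.09); f=np.array(env.sense()["wrist_force"]); f=np.array([f[:2]@ux,f[:2]@uy,f[2]])-f0
    print(round(ph,2),f.round(1),end="; ")
    if np.linalg.norm(f)>14: ok=False; break
print(); z=env.sense()["ee_pos"][2]; x=-.077
while ok and z>.098:
    z-=.001; env.movel(inc(x,0,z),rate=.04); f=F()-f0; print(round(z,4),round(loc(env.sense()["ee_pos"])[2],4),f.round(1))
    if f[2]>6: break
print(st())
E
```

```text
[0.  0.2 0.1] (np.float64(0.16052662590513928), np.float64(0.00020478543406485166), np.float64(0.20645098723930924))
2.1 [ 0.6  0.1 -0.3]; 2.0 [ 0.1 -1.2  0.3]; 1.9 [ 0.4 -0.3 -0.4]; 1.8 [-0.8  0.1 -0.5]; 1.7 [ 0.7 -0.6 -0.7]; 1.6 [ 0.1 -0.5 -0.9]; 1.5 [-0.1  0.2 -0.7]; 1.4 [-0.2  0.4  0.1]; 1.3 [ 0.3 -0.2 -0.8]; 1.2 [ 0.5  0.3 -0.9]; 1.1 [ 1.  -0.6 -0.3]; 1.0 [-0.8  0.2  0.4]; 0.9 [0.5 0.2 0.2]; 0.8 [-0.2 -0.2 -0.5]; 0.7 [-0.8 -0.1  0. ]; 0.6 [-0.1 -0.5 -0.2]; 0.5 [ 0.2 -0.3  0.4]; 0.4 [ 0.7 -0.1  0.2]; 0.3 [ 0.  -0.2 -0. ]; 0.2 [0.8 0.7 0.3]; 0.1 [-0.3 -0.5 -0.2]; 0.07 [-1.4  0.1 -0.3]; 
0.1107 0.1108 [ 0.3 -0.3 -0.1]
0.1097 0.1097 [ 0.4 -0.3 -0.1]
0.1087 0.1086 [ 0.1  0.3 -0. ]
0.1077 0.1076 [ 0.1 -0.  -0. ]
0.1067 0.1066 [ 0.3 -0.6 -0.2]
0.1057 0.1056 [-0.1 -0.1  0.3]
0.1047 0.1047 [-0.2 -0.3  0.1]
0.1037 0.1036 [-0.4 -0.4 -0.2]
0.1027 0.1027 [-0.3 -0.2 -0.1]
0.1017 0.1022 [-1.7 -0.7  5.3]
0.1007 0.1019 [-3.9 -1.3 13.1]
(38.66, array([0.4723, 0.1573, 0.1019]), array([-4.4, -2.6, 13.4]), 0.0002, 6.5)
```

```bash
python3 - <<'E'
from h import *
env.movel(inc(-.077,0,.13),rate=.15); env.movel(inc(-.03,0,.30),rate=.25)
p,w=wrist("w5"); L=(w[...,:2]-C); X=L@ux*1000; Y=L@uy*1000; z=w[...,2]*1000
for x in range(-80,50,20):
    m=(abs(X-x)<5)&(abs(Y)<6)&(z>60)&(z<200); print(x,np.median(z[m]) if m.any() else None)
m=(abs(X)<38)&(abs(Y)>17)&(abs(Y)<23)&(z>75)&(z<95); print("block top",np.median(z[m]))
cv2.imwrite("pics/v5.png",np.hstack([p[:,120:520],viewer.read_camera("scene")[0][100:300,220:420].repeat(2,0).repeat(2,1)])[:,:,::-1]); print(st())
E
```

```text
-80 101.33447506240748
-60 101.29673951160476
-40 101.28080028486715
-20 101.02380339816631
0 101.23033254277492
20 101.165512244132
40 None
block top 87.0917108588592
(39.96, array([0.5168, 0.1673, 0.2981]), array([ 1. ,  0. , -0.6]), 0.0005, 0.0)
```

View pics/v5.png

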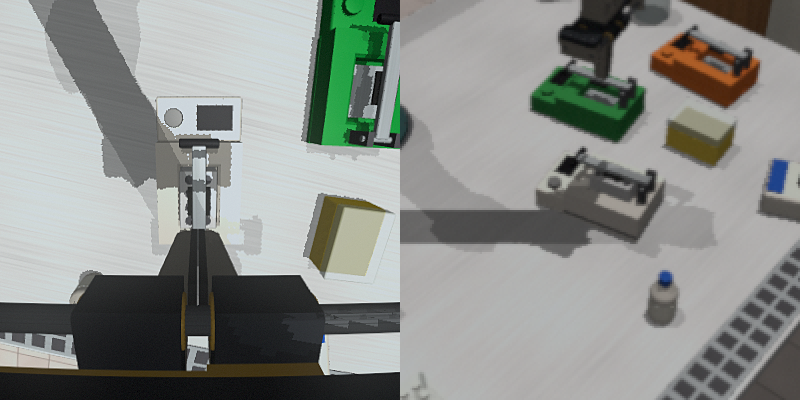

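The clamp lies level at 101 mm along its whole strip, with its bar at (199,142), so it is shut. The block top is at 87.1 mm, the bystanders stand where they were, and the robot is clear.

```bash
python3 -c "
from station import *
print(workorder.finish_job())"
```

```text
the job is handed in; nothing more can be done
None
```

The block sits fully home in the white incubator (pressed to a solid stop at about 17 N, top measured at 87.1 mm), the clamp is shut over it, and the job was handed in at about 40 s; the hand-in gave no verdict.

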